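# Lock the hasp of a screened module case

## Robot

A 6-joint arm with a two-finger parallel gripper is mounted at the origin on the work surface. World frame = base frame: x ahead of the robot, y to its left, z up, the work surface at z = 0. Lengths are in mm, angles in rad, forces in N, time in s.
With the tool pointing down it reaches from about 350 to 850 mm from the base axis. Payload 8.1 kg.
Tool frame: the origin (TCP) lies on the centre line of the jaws, within the pads' length; the fingertips stand env.nose_length ahead of it and the grasp point (between the pads) lies 2 mm behind it (env.nose_length is the distance from the TCP to the fingertips, in mm); z points along the fingers, y is the line along which they close (so a half turn about z gives the same grasp; the last joint's range is limited). The gripper opens to 85 mm and grips with 20 to 120 N. Pads are 22 mm wide; open, the fingers measure 114 mm over their backs; the gripper's body (76 mm by 85 mm) begins 54 mm behind the grasp point. The pads swing forward as they close: fully open they stand 13 mm farther back than shut.
Start: joints at [1.224, 0.13, 1.488, -0, 1.523, -0.085], TCP at [155.27, 579.566, 248.292] pointing down, gripper open.
Joint ranges: [-2.96, 2.96], [-0.89, 2.26], [0.02, 2.5], [-1.34, 4.48], [0, 2.73], [-2.66, 2.66]. Speed limits (rad/s): [2.39, 2.39, 2.79, 3.14, 3.14, 3.14].

## Interface

Orientations are given as a unit quaternion [w, x, y, z].
In Python, from plant import env, vision, finish_job gives the robot as it stands.
- The arm moves only by the tool move_arm, never from a script. Its arguments are lists of equal length, an entry for each row: "dp": the shift along the tool's x, y, z in units of 100 cm (1.0 is 100 cm), a list of three; "turn": the turn, a rotation vector about the tool's x, y, z in units of 360 degrees (1.0 is 360 degrees), a list of three. In form: {"dp": [[x, y, z], ...], "turn": [[wx, wy, wz], ...]}. A call has 1 to 12 rows; each row is the pose to reach, as a shift and turn from the pose commanded when the call began, along the tool's axes at that moment, turning the shorter way round; what a row does not reach only later rows make up. A row lasts 1/10 s, in which the tool goes at most 50 mm and 8.59 degrees, less where a joint would pass 70% of its speed; a pose out of reach is approached as far as the arm can. A call with a number of a shift or a turn outside -1 to 1 is refused whole. A call with a gripper value outside its range is refused whole. "hand" is the opening, from 0 (shut) to 1 (fully open), set as the call begins (left out, the last holds). The fingers move at their own pace and stop on an object; "force" is the grip in N (left out, the last holds). Time passes only in rows, so rows that repeat a pose let the fingers close. It gives the time, the measured TCP pose, the force, the opening and the grip force at its end, in the units of the state.
- env.read_state(): the state, without advancing time (a new reading comes with each control period).
- vision.get_image(name): name is "scene" or "side" or "wrist"; returns a dict with "pixels" (420x560x3 uint8, blue, green, red), "vfov" (degrees; the focal length in pixels is half the picture's height over the tangent of half this angle, whatever the lens; pixels are square), "cx", "cy" (the principal point, pixels), "k1" (the pictures are not rectified: a ray, as slopes to the right and down, at radius r is drawn at 1 + k1 r^2 times it, then the intrinsics apply), "eye" and "attitude" of the camera in the world. Camera axes: x right, y down, z forward; pixel columns grow to the right and rows downward; lengths in mm; the calibration is good to about 2 mm. A picture is of the moment at which its call begins. There is no depth.
- finish_job(): hands the job in; it is judged then, once.
The state is a dict: "time_s": time; "joint_positions": joint angles; "qd": joint speeds; "joint_torque": joint torques, N m; "position": TCP position; "tool_rot": TCP orientation; "ft_force": force on the tool from outside, world axes, zero at the start; "ft_torque": the same for the moment, N m; "gripper_width": finger opening in mm; "grip_force": force on a finger pad.
Only numpy, scipy, OpenCV 4.12 (cv2) and the standard library are available. Lean on these libraries where they do the work, as an engineer would, in place of code of your own. Each camera call takes 0.05 s, during which the arm holds its last target. There are 200 camera calls.

## Task

Lock the lid of the metal module case. Its bolt has been left pushed in, so pull the bolt's knob fully out, swing the hasp over until it lies fully down on the lid with the staple standing up through its slot, then push the bolt fully home through the staple, over the hasp. Leave the other things on the bench and on the lid where they are.

Things in the scene. Friction and masses are not known exactly. Their poses are not given: they have to be found in the camera images.
- case: Case fixed to the bench, aluminium with a black lid (shut, does not open): 200 (x) by 300 mm (y), flat lid top 110 mm above the bench, all lock parts on it. Origin at the centre of its underside; x points from its front (connectors, robot's side) to its back, y to the left seen from the robot, z up. White handles stick out 39 mm from its two ends (y = +-150 mm).
- staple (a point): Fixed steel staple (catch) on the lid: an upright loop 31 mm (case x) by 8 mm (case y), top 36 mm above the lid. This point is the middle of the loop, 20 mm above the lid, at x -30, y +50 mm in the case frame; the bolt runs through it along the case's y.
- hasp_hinge (a point): Middle of the hasp's hinge axis, along the case's y near the lid's front edge, 6 mm above the lid, at x -85, y +50 mm in the case frame; lugs reach 29 mm either side. The hasp is a steel plate 44 mm wide, 5 mm thick, 86 mm long from this axis, with a slot (16 by 40 mm) for the staple and a finger bar on its cranked-up end.
- hasp_bar (a point): Middle of the round steel finger bar (14 mm diameter, 52 mm long, parallel to the hinge) at the hasp's free end, 100 mm along the plate from the hinge and 12 mm off the plate's middle, on the side that is up when the hasp is down (then 18 mm above the lid). The neck to it is 30 mm wide, so the bar can be pinched by its ends; it turns and may creep in the pads: press it down last.
- hasp (a joint): Hasp angle, rad: 0 = fully down flat on the lid over the staple, pi/2 = upright, up to 2.5 = leaning over in front of the case. Starts at 1.3 to 2.3. Friction (about 0.14 N m) holds it where it is left; it does not drop by itself. If the bolt is not drawn out, the hasp strikes its rod and stops about 0.12 rad short.
- bolt_knob (a point): Centre of the round aluminium knob (36 mm diameter, 28 mm long, axis along the case's y, 20 mm above the lid) at the outer, right-hand (-y) end of the bolt's steel rod (10 mm diameter). With the bolt home this point is 107 mm from the staple along the case's -y. The bolt's barrel is a steel block 22 mm wide, 33 mm high, between 44 and 84 mm from the staple.
- bolt (a joint): How far the bolt is drawn out, m: 0 = fully home (rod through the staple, its tip 14 mm past the staple's middle), 0.05 = fully out; it grows as the knob moves along the case's -y. The rod is clear of the hasp from 0.036. Starts between 0 and 0.012. Friction of about 3 N holds it where it is left.
- spanner: Bystander: steel spanner 140 mm long lying on the rear part of the lid, roughly along the case's y; origin at its middle.
- driver: Bystander: grey-handled screwdriver 190 mm long on the bench; origin about its middle.
- module: Bystander: brass-coloured module 110 x 70 x 38 mm on the bench in front of the case; origin under its centre.
- ballbox: Bystander: clear 60 mm cube with a metal ball inside; origin under its centre.
- solvent: Bystander: white bottle, 60 mm diameter, 150 mm tall; origin under its centre.
- attenuator: Bystander: black cylinder on a foot, 100 mm long, 40 mm high; origin under its centre.
- tray: Bystander: grey open tray 120 x 160 x 35 mm; origin under its centre.

How it is judged:
By the outcome, as a careful person would: the job done as asked, in the order asked, and still so for the second after the job is handed in, with the robot touching nothing.
It also fails if it takes over 62 s, if anything falls off the work surface, if the arm or the gripper's body presses on something with over 40 N, if the wrist force passes 120 N, or if a joint passes its speed limit or range.

## Working session

There is one attempt and no reset: what is moved stays moved. The work goes in short steps, Python scripts to look and compute and a tool call to move; the robot and the scene stay as the last step left them, time stands still between calls to the robot, and variables do not carry over. Pictures are saved under pics/ and viewed, at most 11 in all, crops included, and the job is handed in when it is done.

Besides the shell and the picture viewer there is one more tool, called after "Request:" by a JSON object that holds its "fn" and its "kwargs". move_arm: Moves the arm, as the interface text tells. Shifts and turns lie within -1 to 1; 1 stands for 100 cm of shift or 360 degrees of turn. Its arguments: {"type":"object","properties":{"dp":{"type":"array"},"turn":{"type":"array"},"hand":{"type":"number"},"force":{"type":"number"}},"required":["dp","turn"]}

```bash
ls; mkdir -p pics; python3 - <<'E'
from plant import env, vision
import cv2
print(env.nose_length, env.read_state())
for n in ("scene","side"):
    d=vision.get_image(n); cv2.imwrite(f"pics/{n}0.png",d["pixels"])
    print(n,{k:v for k,v in d.items() if k!="pixels"})
E
```

```text
pics
17.0 {'time_s': 0.0, 'joint_positions': array([ 1.22361120e+00,  1.31224904e-01,  1.48927464e+00,  1.85460412e-06,
        1.52296340e+00, -8.53604271e-02]), 'qd': array([-0.0001403 , -0.00152546, -0.00111571, -0.00019521, -0.00061087,
       -0.0005424 ]), 'joint_torque': array([ 3.00566289e-04, -5.69411659e+01, -5.00550449e+01, -1.42643812e-04,
        1.46374493e-02, -1.74936469e-05]), 'position': array([155.08757727, 579.08450024, 247.20885697]), 'tool_rot': array([-2.01578031e-04,  1.30538728e-01,  9.91442770e-01, -9.13160985e-04]), 'ft_force': array([ 0.30201078, -0.52366708,  0.38474162]), 'ft_torque': array([-0.00329542, -0.01440392,  0.01777357]), 'grip_force': 0.0, 'gripper_width': 85.44600561772194}
scene {'vfov': 52.46297683831819, 'cx': 284.70606450982586, 'cy': 205.59994596668372, 'k1': 0.0007575995510658657, 'eye': array([1045.54309693,  446.16518176, 1145.07536508]), 'attitude': array([-0.11655765,  0.39170344,  0.87437594, -0.26162844])}
side {'vfov': 49.56517282051813, 'cx': 283.0230019226085, 'cy': 206.59414618822203, 'k1': -0.029134386700101773, 'eye': array([938.11999538, 873.9395819 , 808.35405129]), 'attitude': array([-0.09581763,  0.20835299,  0.86236399, -0.45137164])}
```

View pics/scene0.png

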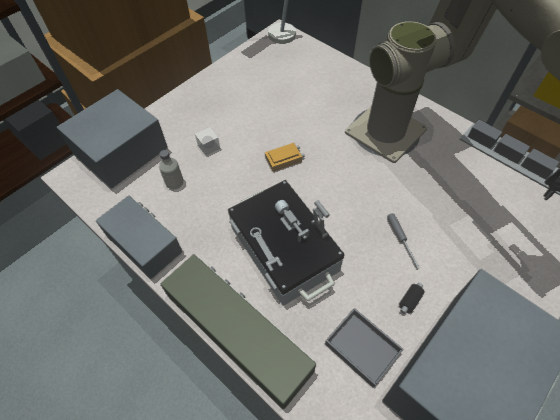

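View pics/side0.png

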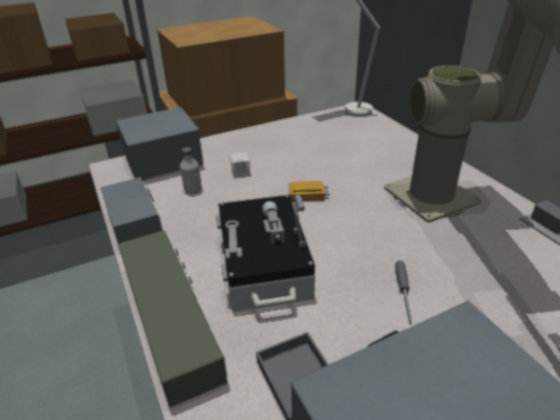

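The scene shows the case at about (285,240) with the staple and hasp near (305,230)/(320,215) and the knob near (282,207). In the side view the case is at (265,250). I'll make the helpers, detect the black lid, and make enlarged crops.

```bash
cat > h.py <<'E'
import numpy as np, cv2
from scipy.spatial.transform import Rotation as R
from plant import env, vision
def rot(q): return R.from_quat([q[1],q[2],q[3],q[0]])
class Cam:
    def __init__(s,name):
        d=vision.get_image(name); s.im=d["pixels"].copy(); s.f=210/np.tan(np.radians(d["vfov"]/2))
        s.c=np.array([d["cx"],d["cy"]]); s.k=d["k1"]; s.e=np.array(d["eye"]); s.R=rot(d["attitude"])
    def ray(s,p):
        m=(np.array(p,float)-s.c)/s.f; x=m.copy()
        for _ in range(20): x=m/(1+s.k*(x@x))
        v=s.R.apply([x[0],x[1],1]); return v/np.linalg.norm(v)
    def plane(s,p,z):
        v=s.ray(p); return s.e+v*(z-s.e[2])/v[2]
    def onplane(s,p,o,n):
        v=s.ray(p); return s.e+v*((o-s.e)@n)/(v@n)
    def proj(s,P):
        x=s.R.inv().apply(np.array(P,float)-s.e); x=x[:2]/x[2]
        return s.c+s.f*x*(1+s.k*(x@x))
def tri(a,p,b,q):
    u,v=a.ray(p),b.ray(q); t=np.linalg.lstsq(np.c_[u,-v],b.e-a.e,rcond=None)[0]
    A,B=a.e+t[0]*u,b.e+t[1]*v; return (A+B)/2,np.linalg.norm(A-B)
E
python3 - <<'E'
from h import *
for n,(x0,y0,w,h) in (("scene",(220,170,140,105)),("side",(205,180,120,90))):
    c=Cam(n); g=c.im.max(2)
    m=(g<50).astype(np.uint8); m[:,:205]=0;m[:,355:]=0;m[:170]=0;m[310:]=0
    m=cv2.morphologyEx(m,cv2.MORPH_CLOSE,np.ones((3,3)))
    cs,_=cv2.findContours(m,0,2); k=max(cs,key=cv2.contourArea)
    hull=cv2.convexHull(k); q=cv2.approxPolyDP(hull,6,True)[:,0]
    print(n,cv2.contourArea(hull)); P=np.array([c.plane(p,110)[:2] for p in q])
    for a,b in zip(q,P): print(a,b.round(1))
    r=cv2.minAreaRect(np.array([c.plane(p,110)[:2] for p in hull[:,0]],np.float32)); print(r)
    cr=cv2.resize(c.im[y0:y0+h,x0:x0+w],(w*800//w,h*800//w),interpolation=cv2.INTER_CUBIC)
    cr=cv2.convertScaleAbs(cr,alpha=1.3,beta=25)
    cv2.imwrite(f"pics/{n}_crop.png",cr)
E
```

```text
scene 5956.5
[273 194] [531.8 -60.5]
[303 205] [502.4  31. ]
[343 255] [553.7 216.4]
[284 293] [740.3 169.7]
[238 226] [678.2 -59.7]
((611.857421875, 61.74964904785156), (279.12542724609375, 199.10601806640625), 74.00433349609375)
side 6548.0
[290 197] [470.9 -56.4]
[312 274] [567.5 237.6]
[230 286] [741.5 187.7]
[220 206] [ 656.7 -107.6]
((608.2548217773438, 62.016090393066406), (320.13726806640625, 195.84112548828125), 73.44374084472656)
```

View pics/scene_crop.png

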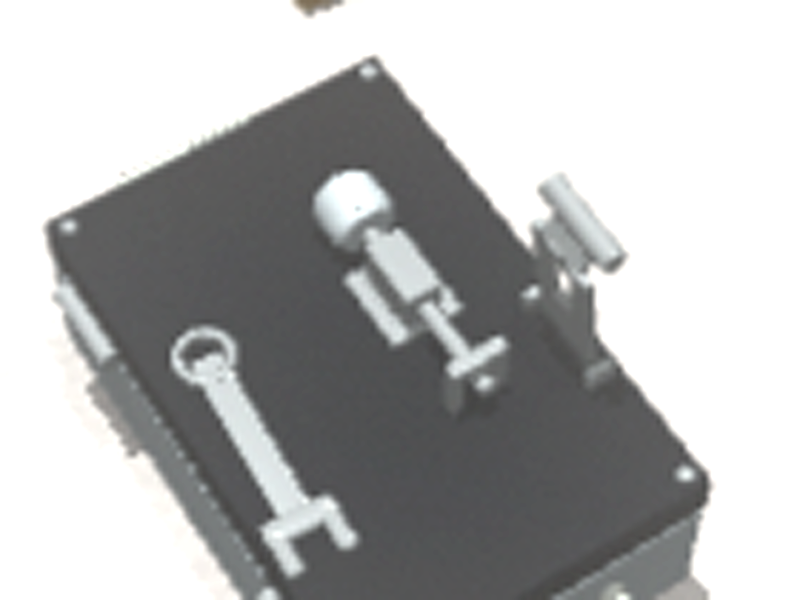

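View pics/side_crop.png

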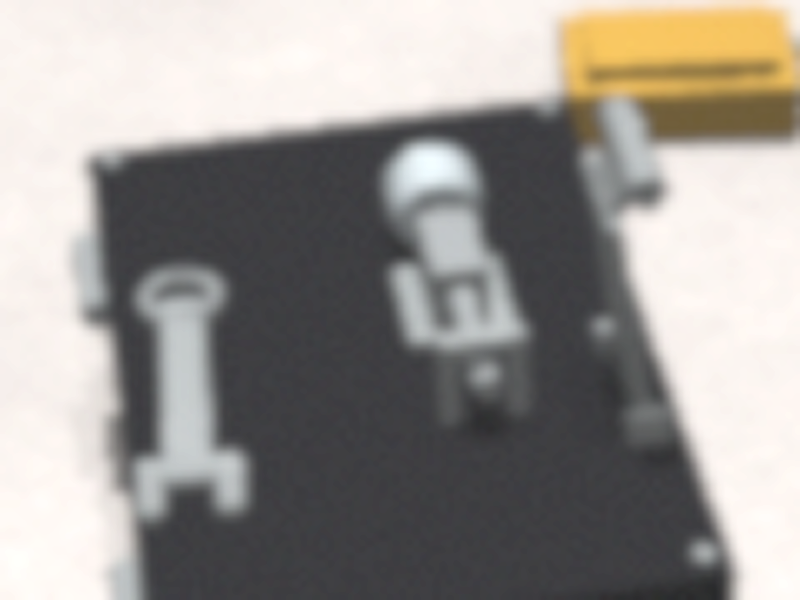

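The crops show: screws at scene-crop (369,71), (68,227), (685,474), (268,595), the knob near (353,210), the staple with the rod tip at (487,383), and the hasp bar from (550,183) to (615,258). The hasp stands roughly upright.

```bash
python3 - <<'E'
from h import *
a,b=Cam("scene"),Cam("side")
S=lambda p:np.array(p)/(800/140)+[220,170]-.5+.5/(800/140)*1
T=lambda p:np.array(p)/(800/120)+[205,180]-.5+.5/(800/120)
pts=dict(FR=((369,71),(546,110)),BR=((68,227),(110,160)),FL=((685,474),(703,552)),BL=((268,595),None),
 stapletop=((477,357),(480,338)),knob=((353,210),(435,185)),tip=((487,383),(486,375)),
 barR=((552,183),(618,103)),barL=((617,260),(652,192)),hingeL=((598,372),(648,425)),hingeR=((530,297),(602,328)))
W={}
for k,(p,q) in pts.items():
    print(k,"plane110",a.plane(S(p),111).round(1), b.plane(T(q),111).round(1) if q else "", *( [x.round(1) for x in tri(a,S(p),b,T(q))] if q else []))
    W[k]=a.plane(S(p),111)
    
# case frame from the four screws (avg)
yv=(W["FL"]-W["FR"]+W["BL"]-W["BR"])/2; xv=(W["BR"]-W["FR"]+W["BL"]-W["FL"])/2
print("sizes",np.linalg.norm(yv),np.linalg.norm(xv)); 
yaw=np.arctan2(-(yv[0]),yv[1]); yawx=np.arctan2(xv[1],xv[0]); print(yaw,yawx)
o=sum(W[k] for k in("FR","BR","FL","BL"))/4; yw=(yaw*1.5+yawx)/2.5
o[2]=0; Rz=R.from_euler("z",yw); print("centre",o,"yaw",yw)
for k,(p,q) in pts.items():
    if q: print(k,"in case",Rz.inv().apply(tri(a,S(p),b,T(q))[0]-o).round(1))
for n,P in dict(staple=(-30,50,146),hinge=(-85,50,116),knob0=(-30,-57,130)).items():
    P=Rz.apply(P)+o; print(n,P.round(1),"scenecrop",(a.proj(P)-[220,170]+.5)*800/140,"sidecrop",(b.proj(P)-[205,180]+.5)*800/120)
E
```

```text
FR plane110 [477.5 -64.7 111. ] [478.  -63.8 111. ] [477.2 -65.1 110.1] 0.3
BR plane110 [ 651.6 -113.   111. ] [ 650.6 -115.7  111. ] [ 652.2 -111.6  113.8] 0.9
FL plane110 [554.6 205.  111. ] [553.3 203.3 111. ] [555.  205.5 113.1] 1.0
BL plane110 [731.4 100.  111. ] 
stapletop plane110 [571.6  90.2 111. ] [568.8  61.1 111. ] [587.7 102.3 146.3] 0.3
knob plane110 [548.2 -12.4 111. ] [541.5 -36.8 111. ] [ 5.591e+02 -5.000e-01  1.381e+02] 3.9
tip plane110 [579.5 103.2 111. ] [576.5  82.  111. ] [590.6 111.8 137.1] 1.1
barR plane110 [468.3  52.5 111. ] [449.4 -54.2 111. ] [529.2  95.  222.6] 2.6
barL plane110 [482.5 106.3 111. ] [467.4   8.7 111. ] [540.1 141.4 217.8] 1.0
hingeL plane110 [538.9 139.5 111. ] [537.7 135.1 111. ] [541.2 141.1 116.6] 0.7
hingeR plane110 [528.1  87.6 111. ] [525.9  77.2 111. ] [534.   92.  123.8] 0.9
sizes 253.72045494545864 191.44914542861179
-0.31416399869357453 -0.41194158127791997
centre [603.79014033  31.82138381   0.        ] yaw -0.35327503172731267
FR in case [ -85.2 -134.7  110.1]
BR in case [  95.  -117.8  113.8]
FL in case [-105.8  146.   113.1]
stapletop in case [-39.5  60.6 146.3]
knob in case [-30.7 -45.8 138.1]
tip in case [-40.   70.5 137.1]
barR in case [-91.9  33.4 222.6]
barL in case [-97.7  80.7 217.8]
hingeL in case [-96.5  80.9 116.6]
hingeR in case [-86.3  32.3 123.8]
staple [592.9  89.1 146. ] scenecrop [449.18885448 348.68472423] sidecrop [450.83796515 323.58304271]
hinge [541.3 108.1 116. ] scenecrop [546.10527239 333.45334227] sidecrop [604.33519203 376.02189964]
knob0 [555.9 -11.3 130. ] scenecrop [344.51902596 200.55165659] sidecrop [427.77898149 188.95315977]
```

```bash
cat >> h.py <<'E'
YAW=-0.274; O=np.array([603.3,46.7,0.]); RC=R.from_euler("z",YAW)
def c2w(P): return RC.apply(P)+O
def w2c(P): return RC.inv().apply(np.array(P)-O)
RT=R.from_matrix(np.c_[RC.apply([0,1,0]),RC.apply([1,0,0]),[0,0,-1]])  # wanted tool: x=case y, y=case x, z down
def rel(P,Rw=None):
    s=env.read_state(); r=rot(s["tool_rot"])
    dp=r.inv().apply(np.array(P)-s["position"])/1000
    t=(r.inv()*(Rw or RT)).as_rotvec()/(2*np.pi); return dp.round(4),t.round(4)
E
python3 - <<'E'
from h import *
a,b=Cam("scene"),Cam("side")
S=lambda p:np.array(p)/(800/140)+[220,170]-.5
T=lambda p:np.array(p)/(800/120)+[205,180]-.5
n=RC.apply([1,0,0]); o=c2w([-30,50,130])
for c,p in ((a,S((487,383))),(b,T((486,375)))):
    print("tip z130",w2c(c.plane(p,130)).round(1),"axisplane",w2c(c.onplane(p,o,n)).round(1))
for nme,c,f,ps in (("scene",a,S,[(353,210),(205,355),(293,570),(350,540)]),("side",b,T,[(435,185),(180,295),(150,505),(235,505)])):
    print(nme,"knob z130",w2c(c.plane(f(ps[0]),130)).round(1),"spanner",[w2c(c.plane(f(p),115)).round(0)[:2] for p in ps[1:]])
for d in (0,5,10):
    print(d,"knob",(a.proj(c2w([-30,-57-d,130]))-[219.5,169.5])*800/140,(b.proj(c2w([-30,-57-d,130]))-[204.5,179.5])*800/120)
H=c2w([-30,-61,260]); print("knob world",c2w([-30,-61,130]).round(1)); print(rel([155.1,579.1,330]),rel(H))
E
```

```text
tip z130 [-31.6  55.9 130. ] axisplane [-30.   58.  134.8]
tip z130 [-31.6  49.8 130. ] axisplane [-30.   60.1 138.3]
scene knob z130 [-30.5 -61.6 130. ] spanner [array([ 70., -37.]), array([94., 83.]), array([63., 84.])]
side knob z130 [-33.1 -70.7 130. ] spanner [array([ 71., -41.]), array([92., 77.]), array([63., 83.])]
0 knob [357.1169807 216.9395677] [432.85736762 205.91760123]
5 knob [351.74698293 209.84967568] [430.75075516 198.58387414]
10 knob [346.39744722 202.7867999 ] [428.65861509 191.30040519]
knob world [557.9  -3.9 130. ]
(array([ 0.    , -0.0004, -0.0818]), array([-0.    ,  0.    ,  0.2519])) (array([-0.5399, -0.4593, -0.0117]), array([-0.    ,  0.    ,  0.2519]))
```

Request:
{"fn": "move_arm", "kwargs": {"dp": [[0,0,-0.05],[0,0,-0.08],[-0.54,-0.46,-0.08],[-0.54,-0.46,-0.08],[-0.54,-0.46,-0.08],[-0.54,-0.46,-0.08],[-0.54,-0.46,-0.08],[-0.54,-0.46,-0.08],[-0.54,-0.46,-0.08],[-0.54,-0.46,-0.08],[-0.54,-0.46,-0.08],[-0.54,-0.46,-0.08]], "turn": [[0,0,0.02],[0,0,0.04],[0,0,0.252],[0,0,0.252],[0,0,0.252],[0,0,0.252],[0,0,0.252],[0,0,0.252],[0,0,0.252],[0,0,0.252],[0,0,0.252],[0,0,0.252]], "hand": 0.8}}

```text
time_s: 1.6
position: [439.8, 166.0, 328.7]
tool_rot: [0.0, 0.799, 0.602, 0.001]
ft_force: [1.2, 0.1, 0.3]
gripper_width: 68.1
grip_force: 0.0
```

```bash
python3 - <<'E'
from h import *
s=env.read_state(); print(s["position"],s["joint_positions"],s["gripper_width"]); print(rel(c2w([-30,-63,230])))
E
```

```text
[439.79769503 165.98720923 328.67582929] [ 2.51670151e-01 -2.46078371e-01  1.70531032e+00  1.12895957e-04
  1.68128685e+00  5.30921445e-01] 68.14469154549586
(array([-0.1328,  0.1603,  0.0987]), array([ 0.0001, -0.0001, -0.0008]))
```

Request:
{"fn": "move_arm", "kwargs": {"dp": [[-0.05,0.06,0],[-0.09,0.11,0],[-0.133,0.16,0.02],[-0.133,0.16,0.06],[-0.133,0.16,0.099],[-0.133,0.16,0.099],[-0.133,0.16,0.099],[-0.133,0.16,0.099]], "turn": [[0,0,0],[0,0,0],[0,0,0],[0,0,0],[0,0,0],[0,0,0],[0,0,0],[0,0,0]]}}

```text
time_s: 2.4
position: [557.4, -2.8, 231.2]
tool_rot: [0.001, 0.797, 0.604, 0.001]
ft_force: [0.1, -0.0, 1.7]
gripper_width: 68.7
grip_force: 0.0
```

```bash
python3 - <<'E'
from h import *
s=env.read_state(); print(s["position"],w2c(s["position"]))
c=Cam("wrist"); cv2.imwrite("pics/w1.png",c.im); print(c.e)
for P in ([-30,-57,130],[-30,-63,130],[-30,50,146],[-85,50,116],[-100,-150,110],[-30,-34,143]): print(P,c.proj(c2w(P)).round(0))
E
```

```text
[557.43477415  -2.80186729 231.23058165] [-30.75984966 -60.06567619 231.23058165]
[576.38003511  66.57600692 355.99947346]
[-30, -57, 130] [284. 209.]
[-30, -63, 130] [284. 217.]
[-30, 50, 146] [285.  35.]
[-85, 50, 116] [200.  45.]
[-100, -150, 110] [199. 310.]
[-30, -34, 143] [284. 180.]
```

View pics/w1.png

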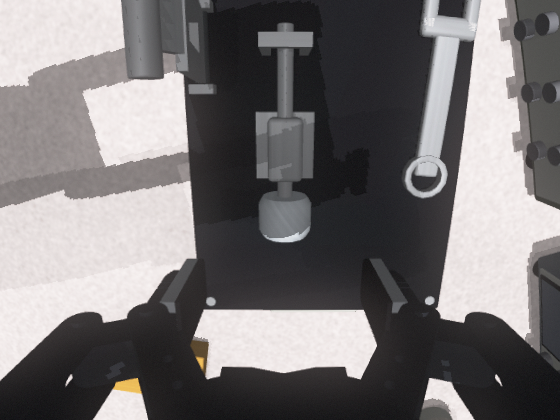

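The wrist view shows the knob at cols 259–311, rows 192–242, the staple at (285,38) against a predicted (285,35), and the barrel at (285,148). My case pose agrees. Next, the bolt's offset.

```bash
python3 - <<'E'
from h import *
c=Cam("wrist")
g=cv2.cvtColor(c.im,cv2.COLOR_BGR2GRAY)
print(g[180:250:2,285])
for r in (193,196): print("inner top edge",r,w2c(c.plane((285,r),147)).round(1))
print("tip",w2c(c.plane((285,23),135)).round(1))
for r in (228,232): print("outer top edge",w2c(c.plane((285,r),147)).round(1))
for r in (240,243): print("outer bottom edge",w2c(c.plane((285,r),113)).round(1))
print(rel(c2w([-30,-63,136])))
E
```

```text
[ 87  96  99  97  98  97  97  97  98  87  84 119 123 125 127 129 130 127
 125 126 126 132 130 128 126 124 124 127 127 225 218 102  44  42  44]
inner top edge 193 [-29.1 -41.3 147. ]
inner top edge 196 [-29.1 -43.2 147. ]
tip [-29.2  59.4 135. ]
outer top edge [-29.1 -64.6 147. ]
outer top edge [-29.  -67.4 147. ]
outer bottom edge [-28.7 -86.7 113. ]
outer bottom edge [-28.7 -89.2 113. ]
(array([-0.0034, -0.0003,  0.0964]), array([ 0.0007, -0.0002,  0.0002]))
```

Request:
{"fn": "move_arm", "kwargs": {"dp": [[-0.001,0,0.03],[-0.001,0,0.06],[-0.001,0,0.08],[-0.001,0,0.09],[-0.001,0,0.096],[-0.001,0,0.096],[-0.001,0,0.096]], "turn": [[0,0,0],[0,0,0],[0,0,0],[0,0,0],[0,0,0],[0,0,0],[0,0,0]]}}

```text
time_s: 3.2
position: [557.7, -4.4, 135.0]
tool_rot: [0.001, 0.797, 0.604, 0.001]
ft_force: [-0.2, 0.4, 0.6]
gripper_width: 68.5
grip_force: 0.0
```

```bash
python3 - <<'E'
from h import *
s=env.read_state(); print(w2c(s["position"]),s["ft_force"])
E
```

```text
[-30.08273284 -61.52703224 134.96049338] [-0.18055852  0.44794543  0.5757666 ]
```

Request:
{"fn": "move_arm", "kwargs": {"dp": [[0,0,0],[0,0,0],[0,0,0],[0,0,0],[0,0,0],[0,0,0],[0,0,0],[0,0,0]], "turn": [[0,0,0],[0,0,0],[0,0,0],[0,0,0],[0,0,0],[0,0,0],[0,0,0],[0,0,0]], "hand": 0, "force": 40}}

```text
time_s: 4.0
position: [557.9, -4.7, 134.5]
tool_rot: [0.001, 0.797, 0.604, 0.001]
ft_force: [2.7, -0.7, 6.4]
gripper_width: 34.5
grip_force: 40.6
```

Request:
{"fn": "move_arm", "kwargs": {"dp": [[-0.008,0,0],[-0.016,0,0],[-0.024,0,0],[-0.032,0,0],[-0.038,0,0],[-0.042,0,0],[-0.044,0,0],[-0.046,0,0],[-0.047,0,0],[-0.048,0,0],[-0.048,0,0]], "turn": [[0,0,0],[0,0,0],[0,0,0],[0,0,0],[0,0,0],[0,0,0],[0,0,0],[0,0,0],[0,0,0],[0,0,0],[0,0,0]]}}

```text
time_s: 5.1
position: [545.0, -50.1, 134.5]
tool_rot: [0.001, 0.797, 0.604, 0.002]
ft_force: [3.9, 2.8, 6.1]
gripper_width: 34.6
grip_force: 40.6
```

```bash
python3 - <<'E'
from h import *
s=env.read_state(); print(w2c(s["position"]),RC.inv().apply(s["ft_force"]))
E
```

```text
[ -29.93258311 -109.01495043  134.52036421] [3.00072038 3.74091171 6.10104613]
```

Request:
{"fn": "move_arm", "kwargs": {"dp": [[-0.001,0,0],[-0.002,0,0],[-0.003,0,0],[-0.003,0,0]], "turn": [[0,0,0],[0,0,0],[0,0,0],[0,0,0]]}}

```text
time_s: 5.5
position: [544.9, -50.3, 134.6]
tool_rot: [-0.001, 0.797, 0.604, 0.004]
ft_force: [8.3, 15.3, 4.2]
gripper_width: 34.6
grip_force: 40.5
```

```bash
python3 - <<'E'
from h import *
s=env.read_state(); print(w2c(s["position"]),RC.inv().apply(s["ft_force"]))
E
```

```text
[ -29.93314301 -109.21780351  134.5529259 ] [ 3.82247815 16.97006946  4.18544044]
```

Force rose to 17 N with no further motion, so the bolt is at its outer stop. I'll ease off, release and lift.

Request:
{"fn": "move_arm", "kwargs": {"dp": [[0.003,0,0],[0.003,0,0],[0.003,0,0],[0.003,0,0],[0.003,0,0],[0.003,0,0]], "turn": [[0,0,0],[0,0,0],[0,0,0],[0,0,0],[0,0,0],[0,0,0]], "hand": 0.75}}

```text
time_s: 6.1
position: [543.6, -50.9, 133.2]
tool_rot: [-0.0, 0.797, 0.604, -0.0]
ft_force: [-0.3, -0.0, -0.2]
gripper_width: 64.0
grip_force: 0.0
```

```bash
python3 - <<'E'
from h import *
s=env.read_state(); print(w2c(s["position"]),s["gripper_width"]); 
# hasp angle from the bar: side & scene bar ends onto arc
P=[-85+100*np.cos(1.45)-12*np.sin(1.45),50,116+100*np.sin(1.45)+12*np.cos(1.45)]
print("bar at 1.45",P)
print("to above front",rel(c2w([-120,50,290])), rel(c2w([-29.5,-109,290])))
E
```

```text
[ -31.09673942 -110.10525208  133.17342251] 64.0211305198324
bar at 1.45 [np.float64(-84.8622789557144), 50, np.float64(216.71733233616726)]
to above front (array([ 0.16  , -0.0891, -0.1568]), array([-0.    ,  0.    , -0.0001])) (array([ 0.0011,  0.0016, -0.1568]), array([-0.    ,  0.    , -0.0001]))
```

Request:
{"fn": "move_arm", "kwargs": {"dp": [[0.001,0.001,-0.03],[0.001,0.001,-0.08],[0.001,0.001,-0.13],[0.02,-0.01,-0.157],[0.06,-0.04,-0.157],[0.11,-0.075,-0.157],[0.16,-0.099,-0.157],[0.16,-0.099,-0.157],[0.16,-0.099,-0.13],[0.16,-0.099,-0.097],[0.16,-0.099,-0.097],[0.16,-0.099,-0.097]], "turn": [[0,0,0],[0,0,0],[0,0,0],[0,0,0],[0,0,0],[0,0,0],[0,0,0],[0,0,0],[0,0,0],[0,0,0],[0,0,0],[0,0,0]], "hand": 0}}

```text
time_s: 7.3
position: [491.3, 130.0, 230.3]
tool_rot: [-0.0, 0.797, 0.604, -0.001]
ft_force: [0.6, -0.9, 0.4]
gripper_width: 0.2
grip_force: 0.0
```

```bash
python3 - <<'E'
from h import *
s=env.read_state(); p=w2c(s["position"]); print(p,s["gripper_width"])
bar=lambda t:np.array([-85+100*np.cos(t)-12*np.sin(t),50,116+100*np.sin(t)+12*np.cos(t)])
for t in (1.45,1.35,1.25,1.15,1.05,.95,.85): q=bar(t)+[-21.5,0,13]-p; print(t,(q[[1,0,2]]*[1,1,-1]/1000).round(3))
a=Cam("scene"); im=a.im[150:270,220:380]; 
b=Cam("side").im[170:290,220:380]
cv2.imwrite("pics/pre.png",np.vstack([cv2.resize(x,(384,288),interpolation=2) for x in (im,b)]))
E
```

```text
[-130.32363851   49.85312337  230.32787126] 0.2062926826456741
1.45 [0.    0.024 0.001]
1.35 [0.    0.034 0.001]
1.25 [0.    0.044 0.003]
1.15 [0.    0.054 0.005]
1.05 [0.    0.063 0.009]
0.95 [0.    0.072 0.013]
0.85 [0.    0.081 0.018]
```

View pics/pre.png

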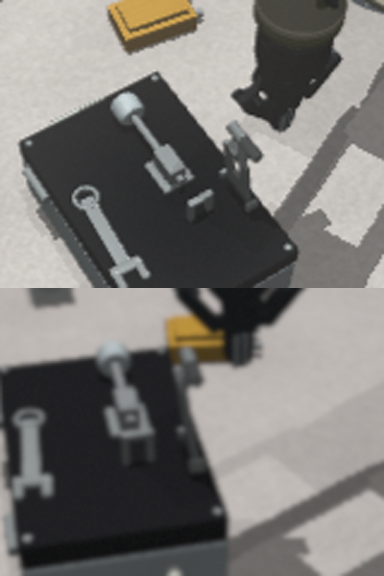

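The pictures show the bolt drawn out with the staple empty, the hasp upright, and the shut fingers in front of its bar. Now I push it over.

Request:
{"fn": "move_arm", "kwargs": {"dp": [[0,0.014,0.001],[0,0.024,0.001],[0,0.034,0.001],[0,0.044,0.003],[0,0.054,0.005],[0,0.063,0.009],[0,0.072,0.013],[0,0.081,0.018],[0,0.084,0.02],[0,0.084,0.02]], "turn": [[0,0,0],[0,0,0],[0,0,0],[0,0,0],[0,0,0],[0,0,0],[0,0,0],[0,0,0],[0,0,0],[0,0,0]]}}

```text
time_s: 8.4
position: [572.5, 107.1, 209.2]
tool_rot: [-0.0, 0.797, 0.604, -0.001]
ft_force: [-0.5, 0.2, -0.5]
gripper_width: 0.0
grip_force: 0.0
```

```bash
python3 - <<'E'
from h import *
s=env.read_state(); p=w2c(s["position"]); print(p,RC.inv().apply(s["ft_force"]))
a=Cam("scene"); im=a.im[150:270,220:380]; 
b=Cam("side").im[170:290,220:380]
cv2.imwrite("pics/mid.png",np.hstack([cv2.resize(x,(400,300),interpolation=2) for x in (im,b)]))
E
```

```text
[-45.98600049  49.86331133 209.20066063] [-0.51144024  0.10001811 -0.52090747]
```

View pics/mid.png

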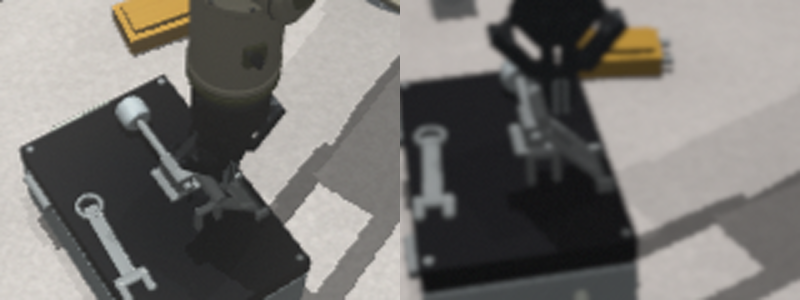

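The hasp is at about 0.8 rad, with the finger behind its bar. Next I lift, move over it and press down along the arc.

Request:
{"fn": "move_arm", "kwargs": {"dp": [[0,-0.006,0],[0,-0.006,-0.026],[0,0.01,-0.03],[0,0.025,-0.026],[0,0.025,-0.011],[0,0.033,-0.004],[0,0.04,0.003],[0,0.046,0.011],[0,0.051,0.019],[0,0.055,0.028],[0,0.059,0.037],[0,0.061,0.047]], "turn": [[0,0,0],[0,0,0],[0,0,0],[0,0,0],[0,0,0],[0,0,0],[0,0,0],[0,0,0],[0,0,0],[0,0,0],[0,0,0],[0,0,0]]}}

```text
time_s: 9.7
position: [637.1, 89.6, 167.3]
tool_rot: [0.005, 0.797, 0.603, 0.006]
ft_force: [23.1, -5.9, 9.4]
gripper_width: -0.3
grip_force: 10.4
```

```bash
python3 - <<'E'
from h import *
s=env.read_state(); p=w2c(s["position"]); print(p,RC.inv().apply(s["ft_force"]))
E
```

```text
[ 20.89683194  50.45138869 167.32507698] [23.84387686  0.61259633  9.42271063]
```

```bash
python3 - <<'E'
from h import *
a=Cam("scene"); im=a.im[170:260,240:360]; 
b=Cam("side").im[180:270,220:340]
cv2.imwrite("pics/mid2.png",cv2.convertScaleAbs(np.hstack([cv2.resize(x,(400,300),interpolation=2) for x in (im,b)]),alpha=1.5,beta=20))
E
```

```text
(no output)
```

View pics/mid2.png

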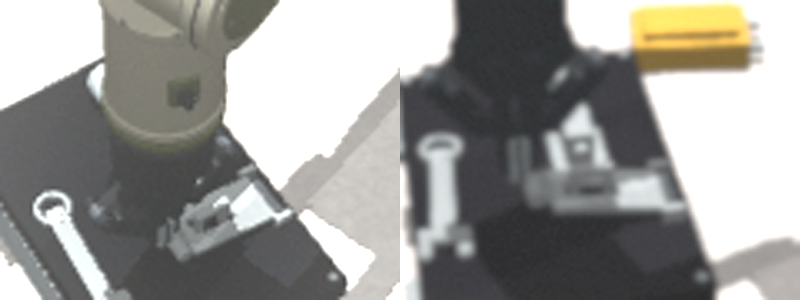

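The finger has slid past the bar to its rear, and the hasp is at a low angle. I'll ease back clear, lift and come down again further forward.

Request:
{"fn": "move_arm", "kwargs": {"dp": [[0,0.008,0],[0,0.01,-0.005],[0,0.01,-0.03],[0,0.01,-0.06],[0,0.01,-0.09],[0,-0.02,-0.12],[0,-0.1,-0.14],[0,-0.17,-0.14],[0,-0.17,-0.14],[0,-0.17,-0.14],[0,-0.17,-0.14]], "turn": [[0,0,0],[0,0,0],[0,0,0],[0,0,0],[0,0,0],[0,0,0],[0,0,0],[0,0,0],[0,0,0],[0,0,0],[0,0,0]]}}

```text
time_s: 10.9
position: [465.9, 137.6, 302.9]
tool_rot: [-0.0, 0.797, 0.604, -0.0]
ft_force: [0.3, -0.2, -0.4]
gripper_width: 0.3
grip_force: 0.0
```

```bash
python3 - <<'E'
from h import *
s=env.read_state(); p=w2c(s["position"]); print(p,s["ft_force"])
a=Cam("scene"); im=a.im[170:260,240:360]; b=Cam("side")
bar=lambda t:np.array([-85+100*np.cos(t)-12*np.sin(t),50,116+100*np.sin(t)+12*np.cos(t)])
S=lambda p:(p-np.array([239.5,169.5]))/.3
T=lambda p:(p-np.array([219.5,179.5]))/.3+[400,0]
for t in (0,.1,.2,.3,.4,.5): print(t,bar(t).round(1),[(S(a.proj(c2w(bar(t)+[0,e,0])))).round(0) for e in (-26,26)],[(T(b.proj(c2w(bar(t)+[0,e,0])))).round(0) for e in (-26,26)])
b=b.im[180:270,220:340]
cv2.imwrite("pics/mid3.png",cv2.convertScaleAbs(np.hstack([cv2.resize(x,(400,300),interpolation=2) for x in (im,b)]),alpha=1.5,beta=20))
E
```

```text
[-156.85817667   50.28316879  302.87078198] [ 0.29196673 -0.17483872 -0.36527418]
0 [ 15.  50. 128.] [array([148., 223.]), array([183., 271.])] [array([524., 177.]), array([534., 222.])]
0.1 [ 13.3  50.  137.9] [array([150., 216.]), array([185., 264.])] [array([525., 165.]), array([536., 210.])]
0.2 [ 10.6  50.  147.6] [array([153., 208.]), array([188., 256.])] [array([528., 154.]), array([539., 199.])]
0.3 [  7.  50. 157.] [array([156., 200.]), array([192., 249.])] [array([532., 143.]), array([543., 188.])]
0.4 [  2.4  50.  166. ] [array([161., 192.]), array([197., 240.])] [array([538., 132.]), array([549., 177.])]
0.5 [ -3.   50.  174.5] [array([167., 183.]), array([203., 232.])] [array([545., 122.]), array([557., 166.])]
```

View pics/mid3.png

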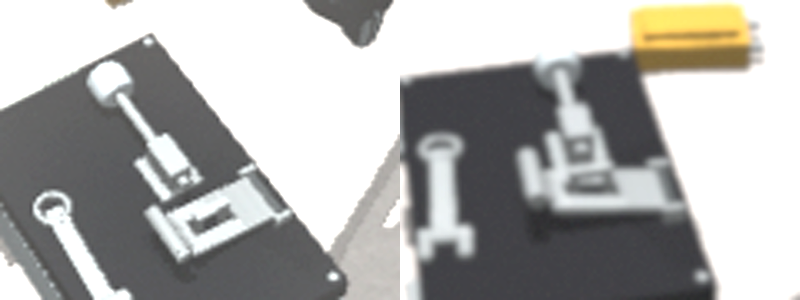

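The scene crop shows the bar at (152,212)–(182,255) and the side crop agrees, which puts the hasp at about 0.17 rad. The staple is inside the slot and the bolt is still out. I'll press straight down on the bar.

Request:
{"fn": "move_arm", "kwargs": {"dp": [[0,0.05,0],[0,0.1,0],[0,0.15,0.01],[0,0.168,0.05],[0,0.168,0.1],[0,0.168,0.12],[0,0.168,0.12],[0,0.169,0.13],[0,0.17,0.137],[0,0.171,0.144],[0,0.171,0.15],[0,0.171,0.151]], "turn": [[0,0,0],[0,0,0],[0,0,0],[0,0,0],[0,0,0],[0,0,0],[0,0,0],[0,0,0],[0,0,0],[0,0,0],[0,0,0],[0,0,0]]}}

```text
time_s: 12.2
position: [632.2, 90.6, 152.0]
tool_rot: [-0.0, 0.797, 0.604, -0.0]
ft_force: [0.9, -0.5, 2.1]
gripper_width: 0.1
grip_force: 1.1
```

```bash
python3 - <<'E'
from h import *
s=env.read_state(); p=w2c(s["position"]); print(p,RC.inv().apply(s["ft_force"]))
E
```

```text
[ 15.961781    50.12230578 152.02409982] [ 1.05198539 -0.26298394  2.06908946]
```

Request:
{"fn": "move_arm", "kwargs": {"dp": [[0,0,0.001],[0,0,0.002],[0,0,0.003],[0,0,0.004],[0,0,0.004]], "turn": [[0,0,0],[0,0,0],[0,0,0],[0,0,0],[0,0,0]]}}

```text
time_s: 12.7
position: [632.6, 90.7, 151.4]
tool_rot: [0.0, 0.797, 0.604, 0.001]
ft_force: [-8.6, -2.0, 16.3]
gripper_width: -0.2
grip_force: 8.0
```

```bash
python3 - <<'E'
from h import *
s=env.read_state(); p=w2c(s["position"]); print(p,RC.inv().apply(s["ft_force"]))
E
```

```text
[ 16.26715875  50.28134007 151.43021428] [-7.72035451 -4.21525693 16.30877687]
```

Stopped at 16 N at the expected height, so the hasp is down. I'll lift and go above the knob.

Request:
{"fn": "move_arm", "kwargs": {"dp": [[0,0,-0.02],[0,0,-0.06],[0,0,-0.1],[-0.04,-0.01,-0.1],[-0.08,-0.025,-0.1],[-0.12,-0.04,-0.1],[-0.159,-0.046,-0.1],[-0.159,-0.046,-0.1],[-0.159,-0.046,-0.1],[-0.159,-0.046,-0.1]], "turn": [[0,0,0],[0,0,0],[0,0,0],[0,0,0],[0,0,0],[0,0,0],[0,0,0],[0,0,0],[0,0,0],[0,0,0]], "hand": 0.8}}

```text
time_s: 13.7
position: [545.3, -49.4, 248.6]
tool_rot: [0.0, 0.797, 0.604, 0.0]
ft_force: [-0.1, 0.7, 0.9]
gripper_width: 67.9
grip_force: 0.0
```

```bash
python3 - <<'E'
from h import *
c=Cam("wrist"); cv2.imwrite("pics/w2.png",c.im)
s=env.read_state(); p=w2c(s["position"]); print(p,rel(c2w([-29.7,-109.3,134.5])))
for P in ([-30,-107,148],[15,24,128],[15,76,128],[-30,50,146]): print(P,c.proj(c2w(P)).round(0))
for t in (0,.05,.1):
  P=[-85+100*np.cos(t)-12*np.sin(t),24,116+100*np.sin(t)+12*np.cos(t)]; print(t,c.proj(c2w(P)).round(1))
E
```

```text
[ -29.86189659 -107.9398669   248.43341546] (array([-1.400e-03,  1.000e-04,  1.139e-01]), array([ 0.    , -0.0001,  0.0001]))
[-30, -107, 148] [283. 212.]
[15, 24, 128] [352.  10.]
[15, 76, 128] [355. -76.]
[-30, 50, 146] [283. -45.]
0 [352.3  10.4]
0.05 [352.6   8.4]
0.1 [352.6   6.3]
```

View pics/w2.png

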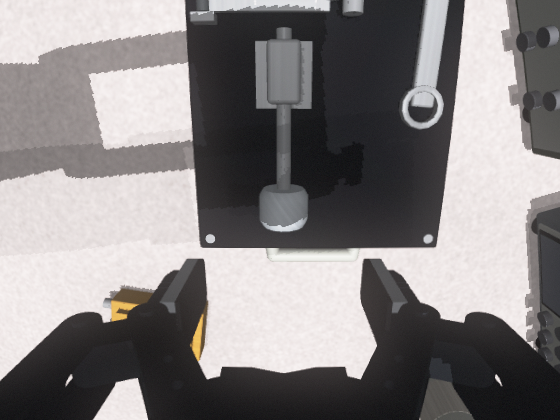

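The wrist view shows the bolt out (knob at (284,208)) and the end of the hasp bar at (352,12), as expected for the hasp fully down. I'll descend and grip.

Request:
{"fn": "move_arm", "kwargs": {"dp": [[-0.001,0,0.04],[-0.001,0,0.08],[-0.001,0,0.1],[-0.001,0,0.114],[-0.001,0,0.114],[-0.001,0,0.114]], "turn": [[0,0,0],[0,0,0],[0,0,0],[0,0,0],[0,0,0],[0,0,0]]}}

```text
time_s: 14.35
position: [545.4, -50.6, 135.2]
tool_rot: [0.0, 0.797, 0.604, 0.0]
ft_force: [0.9, 0.3, 0.9]
gripper_width: 68.4
grip_force: 0.0
```

Request:
{"fn": "move_arm", "kwargs": {"dp": [[0,0,0],[0,0,0],[0,0,0],[0,0,0],[0,0,0],[0,0,0],[0,0,0],[0,0,0]], "turn": [[0,0,0],[0,0,0],[0,0,0],[0,0,0],[0,0,0],[0,0,0],[0,0,0],[0,0,0]], "hand": 0, "force": 40}}

```text
time_s: 15.15
position: [544.9, -50.9, 136.2]
tool_rot: [0.0, 0.797, 0.604, 0.0]
ft_force: [-6.3, 2.1, 10.3]
gripper_width: 34.6
grip_force: 39.9
```

Request:
{"fn": "move_arm", "kwargs": {"dp": [[0.006,0,0],[0.012,0,0],[0.018,0,0],[0.024,0,0],[0.03,0,0],[0.036,0,0],[0.041,0,0],[0.045,0,0],[0.048,0,0],[0.049,0,0],[0.049,0,0]], "turn": [[0,0,0],[0,0,0],[0,0,0],[0,0,0],[0,0,0],[0,0,0],[0,0,0],[0,0,0],[0,0,0],[0,0,0],[0,0,0]]}}

```text
time_s: 16.25
position: [558.2, -3.8, 136.2]
tool_rot: [0.0, 0.797, 0.604, 0.0]
ft_force: [-5.4, 0.4, 9.4]
gripper_width: 34.5
grip_force: 39.8
```

```bash
python3 - <<'E'
from h import *
s=env.read_state(); p=w2c(s["position"]); print(p,RC.inv().apply(s["ft_force"]))
E
```

```text
[-29.73856223 -60.85409266 136.24477574] [-5.26234639 -1.09721712  9.44693476]
```

Request:
{"fn": "move_arm", "kwargs": {"dp": [[0.001,0,0],[0.002,0,0],[0.003,0,0],[0.004,0,0],[0.004,0,0]], "turn": [[0,0,0],[0,0,0],[0,0,0],[0,0,0],[0,0,0]]}}

```text
time_s: 16.75
position: [558.6, -2.5, 136.2]
tool_rot: [0.001, 0.797, 0.603, -0.002]
ft_force: [-10.9, -10.8, 12.4]
gripper_width: 34.5
grip_force: 40.1
```

```bash
python3 - <<'E'
from h import *
s=env.read_state(); p=w2c(s["position"]); print(p,RC.inv().apply(s["ft_force"]))
E
```

```text
[-29.7129386  -59.43625815 136.23885872] [ -7.60874225 -13.34974854  12.37303556]
```

It moved 50 mm and met a firm stop, so the bolt is home. I'll ease off, release and lift clear.

Request:
{"fn": "move_arm", "kwargs": {"dp": [[-0.003,0,0],[-0.003,0,0],[-0.003,0,0],[-0.003,0,0],[-0.003,0,0],[-0.003,0,0],[-0.003,0,-0.04],[-0.003,0,-0.08],[-0.04,0,-0.11],[-0.08,0,-0.12],[-0.08,0,-0.12],[-0.08,0,-0.12]], "turn": [[0,0,0],[0,0,0],[0,0,0],[0,0,0],[0,0,0],[0,0,0],[0,0,0],[0,0,0],[0,0,0],[0,0,0],[0,0,0],[0,0,0]], "hand": 0.75}}

```text
time_s: 17.95
position: [537.4, -77.5, 254.5]
tool_rot: [0.0, 0.798, 0.603, 0.0]
ft_force: [0.2, 0.4, -0.6]
gripper_width: 64.1
grip_force: 0.0
```

```bash
python3 - <<'E'
from h import *
s=env.read_state(); print(w2c(s["position"]),s["ft_force"])
c=Cam("wrist"); a=Cam("scene").im[170:260,240:360]
for P in ([-30,-43,147],[-30,64,135],[15,24,128],[15,76,128],[-30,50,146]): print(P,c.proj(c2w(P)).round(0))
cv2.imwrite("pics/w3.png",np.hstack([c.im[:300,150:500],cv2.resize(a,(400,300),interpolation=2)]))
E
```

```text
[ -29.86334803 -137.40562323  254.49281945] [ 0.16551453  0.44932579 -0.61166015]
[-30, -43, 147] [283.  68.]
[-30, 64, 135] [ 282. -108.]
[15, 24, 128] [351. -35.]
[15, 76, 128] [ 353. -120.]
[-30, 50, 146] [282. -93.]
```

View pics/w3.png

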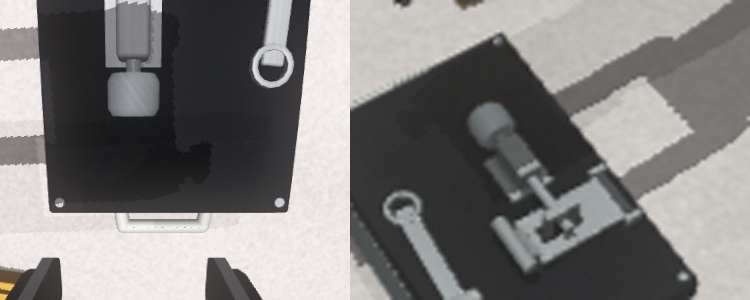

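The pictures show the rod running through the staple over the flat hasp, with the knob's inner edge at about row 70 (68 predicted for home). As insurance I'll nudge the knob's end face with shut fingers.

Request:
{"fn": "move_arm", "kwargs": {"dp": [[0,0,0],[0.02,0,0.02],[0.037,0,0.06],[0.037,0,0.1],[0.037,0,0.118],[0.037,0,0.118],[0.043,0,0.118],[0.048,0,0.118],[0.052,0,0.118],[0.055,0,0.118],[0.056,0,0.118]], "turn": [[0,0,0],[0,0,0],[0,0,0],[0,0,0],[0,0,0],[0,0,0],[0,0,0],[0,0,0],[0,0,0],[0,0,0],[0,0,0]], "hand": 0}}

```text
time_s: 19.15
position: [553.2, -25.2, 138.2]
tool_rot: [0.002, 0.797, 0.604, -0.001]
ft_force: [-5.6, -15.5, 6.5]
gripper_width: -0.0
grip_force: 7.8
```

```bash
python3 - <<'E'
from h import *
s=env.read_state(); p=w2c(s["position"]); print(p,RC.inv().apply(s["ft_force"]))
E
```

```text
[-28.81592682 -82.77179407 138.1958527 ] [ -1.18448665 -16.38514476   6.48618646]
```

Contact at y = −82.8 with 16 N, as expected for the bolt home. I'll back off and lift away.

Request:
{"fn": "move_arm", "kwargs": {"dp": [[-0.01,0,0],[-0.02,0,0],[-0.025,0,-0.03],[-0.03,0,-0.08],[-0.04,0,-0.12],[-0.06,0,-0.15],[-0.1,0,-0.17],[-0.1,0,-0.17],[-0.1,0,-0.17]], "turn": [[0,0,0],[0,0,0],[0,0,0],[0,0,0],[0,0,0],[0,0,0],[0,0,0],[0,0,0],[0,0,0]]}}

```text
time_s: 20.05
position: [525.4, -120.3, 307.0]
tool_rot: [0.001, 0.798, 0.603, 0.001]
ft_force: [-0.6, -0.3, 0.5]
gripper_width: 0.0
grip_force: 0.0
```

```bash
python3 - <<'E'
from h import *
from plant import finish_job
s=env.read_state(); print(w2c(s["position"]),s["ft_force"]); print(finish_job())
E
```

```text
[ -29.77831717 -181.80740095  306.99032625] [-0.6120233  -0.26772058  0.54416994]
the job is handed in; nothing more can be done
None
```

The case lid is locked and the job handed in at about 20 s of the 62 s: I drew the bolt out, pressed the hasp flat over the staple and pushed the bolt home, with forces and camera views matching at each step, though no verdict came back.

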